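# Load the collar and close the mould

### The arm

A 6-joint arm with a two-finger parallel gripper is mounted at the origin on the work surface. World frame = base frame: x ahead of the robot, y to its left, z up, the work surface at z = 0. Lengths are in m, angles in rad, forces in N, time in s.
With the tool pointing down it reaches from about 0.35 to 0.975 m from the base axis. Payload 4.9 kg.
Tool frame: the origin (TCP) lies at the very end of the fingers, on their centre line; the grasp point (between the pads) lies 19 mm behind it; z points along the fingers, y is the line along which they close (so a half turn about z gives the same grasp; the last joint's range is limited). The gripper opens to 85 mm and grips with 20 to 120 N. Pads are 22 mm wide; open, the fingers measure 114 mm over their backs; the gripper's body (76 mm by 85 mm) begins 54 mm behind the grasp point. The pads swing forward as they close: fully open they stand 13 mm farther back than shut.
Start: joints at [1.077, 0.053, 1.613, -0, 1.476, -0.119], TCP at [0.229, 0.582, 0.231] pointing down, gripper open.
Joint ranges: [-3.01, 3.01], [-1.01, 2.22], [0.06, 2.58], [-1.02, 4.17], [0.09, 2.62], [-3.14, 3.14]. Speed limits (rad/s): [2.57, 2.57, 3.14, 3.14, 3.14, 3.14].

### API

Orientations are given as a rotation vector (axis times angle).
In Python, from station import ctrl gives the robot as it stands. The module is installed in compiled form; this text tells all that it offers.
- The arm moves only by the tool jog_arm, never from a script. Its argument "steps" is a list of rows, each an object with "delta_rot": the turn, a rotation vector about the tool's x, y, z in degrees, a list of three; "linear": the shift along the tool's x, y, z in m, a list of three; "grip": the finger opening in m, from 0 to 0.0854. In form: [{"delta_rot": [rx, ry, rz], "linear": [x, y, z], "grip": grip}, ...]. A call has 1 to 10 rows; each row shifts and turns the commanded pose from where the row before left it, along the tool's axes as they then stand; what a row does not reach is not made up. A row lasts 1/10 s, in which the tool goes at most 50 mm and 8.59 degrees, less where a joint would pass 70% of its speed; a pose out of reach is approached as far as the arm can. A call with a gripper value outside its range is refused whole. The fingers move at their own pace and stop on an object; "newtons" is the grip in N (left out, the last holds). Time passes only in rows, so rows that do not move let the fingers close. It gives the time, the measured TCP pose, the force, the opening and the grip force at its end, in the units of the state.
- ctrl.get_obs(): the state, without advancing time (a new reading comes with each control period).
- ctrl.get_image(name): name is "scene" or "side" or "wrist"; returns (picture, depth): 420x560x3 uint8, red, green, blue; 420x560 float32, m along the optical axis (not along the pixel's ray), 0 where there is no reading.
- ctrl.camera_info(name): a dict with "camera_matrix" (3x3 intrinsics, pixels), "R" (3x3) and "t" (3): a world point X has camera coordinates R X + t; the wrist camera has in their place "T_tool_cam" (4x4, takes a point from camera to tool coordinates, whose origin is the TCP and whose axes are the flange's). Camera axes: x right, y down, z forward; pixel columns grow to the right and rows downward; lengths in m; the calibration is good to about 2 mm. A picture is of the moment at which its call begins: read the wrist's pose just before it. camera_info takes no time and is no camera call.
- ctrl.finish_job(): hands the job in; it is judged then, once.
The state is a dict: "t": time; "q": joint angles; "dq": joint speeds; "effort": joint torques, N m; "tool_pos": TCP position; "tool_rot": TCP orientation; "contact_force": force on the tool from outside, world axes, zero at the start; "wrist_torque": the same for the moment, N m; "opening": finger opening in m; "grip_force": force on a finger pad.
Only numpy, scipy, OpenCV 4.12 (cv2) and the standard library are available. Lean on these libraries where they do the work, as an engineer would, in place of code of your own. Each camera call takes 0.05 s, during which the arm holds its last target. There are 200 camera calls.

### The job

Pick the amber flanged collar off the table and seat it, flange down, in the round nest of the lower mould half. Then take the top mould plate by its handle from the sloping rest and lower it, without dropping it, over the two locating pins until it lies flush on the block all round, with the collar still home in its nest; let go and leave the plain ring, the plain bush and the scriber where they are.

Things in the scene. Friction and masses are not known exactly. Their poses are not given: they have to be found in the camera images.
- mould: (All sizes here are in mm.) Lower mould half: fixed dark steel block 130 (x) x 200 (y) x 40 high, level, yaw varies. Origin: centre of its underside on the table, z up. In the middle of its top a round blind nest, diameter 68, 10 deep. Two upright steel locating pins at (0, +75) and (0, -75), diameter 12, standing 28 above the block's top, the last 9 tapering to diameter 5.
- nest (a point): Centre of the nest's floor: on the mould's z axis, 30 above its origin.
- plate: Top mould plate, loose, aluminium, 110 (x) x 184 (y) x 12 thick, about 0.6 kg, lying on the sloping rest at 35 degrees. Origin: centre of its underside; z its normal, on the handle side. Through holes of diameter 14 at (0, +75) and (0, -75) for the pins; a bore of 48 in the middle clears the collar's hub. Either way round (half turn) fits.
- handle (a point): Centre of the plate's handle, 57 along z from the plate's origin: a flat dark steel bar along the plate's y, 94 long, 10 thick (x), 26 tall (z 44 to 70), standing over the bore on two posts 10 square at y = +-42. It leans with the plate, towards the rest's low side.
- rack: Sloping rest: fixed grey sheet-metal stand, 150 along the slope, 210 wide (y). Origin on the table under its board's centre, whose top is 62 up; the board rises towards +x of the rest at 35 degrees; a lip 8 proud holds the plate's low (-x) edge. The rest and the mould change sides.
- collar: Amber rubber collar, loose, about 0.08 kg, standing flange down on the table between the mould and the rest, in a row with the ring and the bush (order varies). Flange diameter 64, 8 thick; hub above it diameter 36, top 32 above the underside; through bore 22. Origin: centre of its underside; z up.
- ring: Bystander: plain amber ring, outer diameter 64, bore 36, 14 high, no hub. Origin: centre of its underside.
- bush: Bystander: plain amber bush, diameter 36, 36 high, no flange. Origin: centre of its underside.
- scriber: Bystander: small screwdriver-like scriber, 150 long, lying beyond the row of rubber parts.
There are look-alikes about, which are no part of the job. Leave any purple or yellow look-alike of the collar alone.

How it is judged:
On the way, in this order (a step that is already met when the one before it is completed fails the run):
1. the collar is home in the nest, flange down, and let go (horizontal distance between collar and nest below 0.004 m and z of collar in the frame of mould between 0.027 and 0.0325 m and angle between collar's own z axis and vertical below 0.06 rad and contact force between the fingers and collar below 0.1 N), for 0.2 s.
2. the plate lies flush on the mould over both pins, collar home (horizontal distance between collar and nest below 0.004 m and z of collar in the frame of mould between 0.027 and 0.0325 m and angle between collar's own z axis and vertical below 0.06 rad and horizontal distance between plate and mould below 0.004 m and z of plate in the frame of mould between 0.038 and 0.0418 m and angle between plate's own z axis and vertical below 0.025 rad and angle between the y axis of plate and the y axis of mould, either way round below 0.04 rad), for 0.2 s.
At the end, for the whole second after the job is handed in: Collar flange down on the nest floor (centre within 4 mm, under 2.5 mm above the floor, upright within 0.06 rad); plate over both pins on the block (underside within 1.8 mm of its top, centre within 4 mm, level within 0.025 rad, yaw within 0.04 rad); both at rest and released (all of step 2 and linear speed of each of plate, collar below 0.02 m/s and contact force between the fingers and plate below 0.1 N); the robot touches nothing.
It fails at once if the ring, bush or scriber is moved by more than 30 mm (distance of any of ring, bush, scriber from where it was at the start of the episode above 0.03 m).
It fails at once if the plate is dropped (falls freely faster than 0.45 m/s, about a 10 mm fall) (contact force between the fingers and plate below 0.05 N and linear speed of plate above 0.45 m/s).
It also fails if it takes over 67 s, if anything falls off the work surface, if the arm or the gripper's body presses on something with over 40 N, if the wrist force passes 120 N, or if a joint passes its speed limit or range.

## Working session

There is one attempt and no reset: what is moved stays moved. The work goes in short steps, Python scripts to look and compute and a tool call to move; the robot and the scene stay as the last step left them, time stands still between calls to the robot, and variables do not carry over. Pictures are saved under pics/ and viewed, at most 10 in all, crops included, and the job is handed in when it is done.

Besides the shell and the picture viewer there is one more tool, called as name(argument=value, ...), one argument or row to a line, values as JSON. jog_arm: Moves the arm, as the interface text tells. Its arguments: {"type":"object","properties":{"steps":{"type":"array"},"newtons":{"type":"number"}},"required":["steps"]}

```bash
mkdir -p pics; python3 - <<'E'
from station import ctrl
import cv2,numpy as np
for n in("scene","side"):
    im,d=ctrl.get_image(n); cv2.imwrite(f"pics/{n}0.png",im[:,:,::-1]); np.savez(f"{n}0.npz",im=im,d=d)
    c=ctrl.camera_info(n); print(n,c)
print(ctrl.camera_info("wrist")); print(ctrl.get_obs())
E
```

```text
scene {'camera_matrix': array([[528.59436598,   0.        , 285.39783972],
       [  0.        , 528.59436598, 202.20081181],
       [  0.        ,   0.        ,   1.        ]]), 'R': array([[-0.2449959 ,  0.9694827 , -0.00896123],
       [ 0.64774502,  0.15679894, -0.7455471 ],
       [-0.72138991, -0.18846058, -0.66639269]]), 't': array([ 0.12658934, -0.29882198,  1.5970713 ])}
side {'camera_matrix': array([[507.88760966,   0.        , 279.06988381],
       [  0.        , 507.88760966, 211.70485602],
       [  0.        ,   0.        ,   1.        ]]), 'R': array([[ 0.97619318, -0.21575689, -0.02226758],
       [-0.15523568, -0.62326171, -0.76645074],
       [ 0.15148849,  0.7516607 , -0.64191699]]), 't': array([-0.5722704 ,  0.16233363,  1.18912699])}
{'camera_matrix': array([[327.50622022,   0.        , 279.64837666],
       [  0.        , 327.50622022, 209.2645185 ],
       [  0.        ,   0.        ,   1.        ]]), 'T_tool_cam': array([[ 3.59404420e-04, -9.51530338e-01, -3.07554689e-01,
         7.87042890e-02],
       [ 9.99999880e-01,  4.44236928e-04, -2.05818800e-04,
    
[... 182 characters left out ...]
000e+00]])}
{'t': 0.1, 'q': array([ 1.07698366e+00,  5.32796554e-02,  1.61410542e+00, -3.61945446e-07,
        1.47600130e+00, -1.19033513e-01]), 'dq': array([-2.45743589e-04, -8.98413947e-04, -2.76234872e-03, -1.07196502e-03,
        7.62664977e-05,  1.45080338e-04]), 'effort': array([-7.68027519e-06, -3.94903529e+01, -3.71363211e+01, -9.50294861e-05,
        3.96339339e-03, -1.20664161e-06]), 'tool_pos': array([0.22855253, 0.58112994, 0.23022352]), 'tool_rot': array([-5.8516139e-01, -3.0860632e+00,  2.6860333e-03]), 'contact_force': array([0.21583428, 0.23651775, 0.79265987]), 'wrist_torque': array([-0.03284277, -0.02863574,  0.01899775]), 'grip_force': 0.0, 'opening': 0.08503637080666353}
```

View pics/scene0.png

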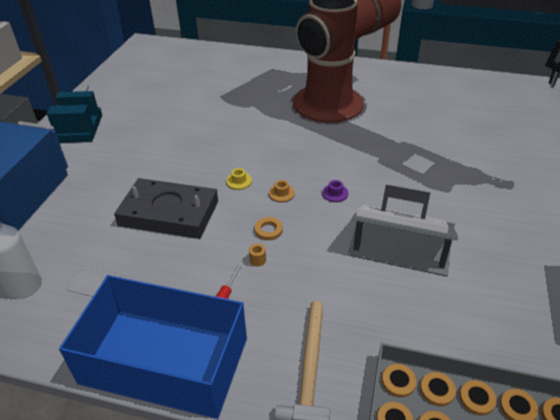

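View pics/side0.png

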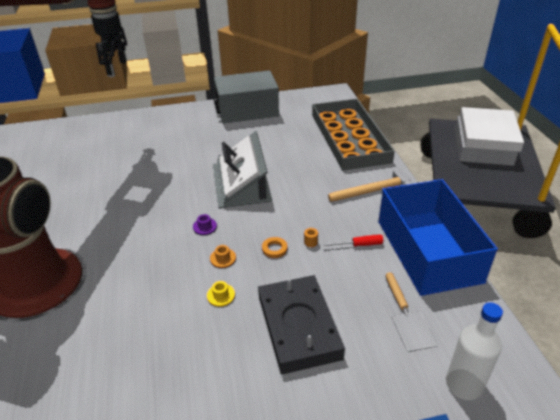

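The scene view shows the amber collar at (282,189), ring (268,228), bush (257,255), mould (168,206) and rest (404,230). In the side view the collar is at (223,256), the mould at (300,320) and the plate with handle at about (238,165).

```bash
cat > h.py <<'E'
from station import ctrl
import cv2,numpy as np
from scipy.spatial.transform import Rotation as Ro
def pose(o): return Ro.from_rotvec(o["tool_rot"]).as_matrix(),np.array(o["tool_pos"])
def grab(n,save=None):
    o=ctrl.get_obs(); im,d=ctrl.get_image(n); c=ctrl.camera_info(n); K=c["camera_matrix"]
    if n=="wrist":
        R,p=pose(o); T=c["T_tool_cam"]; Rc=R@T[:3,:3]; pc=R@T[:3,3]+p
    else: Rc=c["R"].T; pc=-Rc@c["t"]
    if save: cv2.imwrite("pics/"+save,im[:,:,::-1])
    return im,d,K,Rc,pc
def cloud(d,K,Rc,pc):
    v,u=np.mgrid[:d.shape[0],:d.shape[1]]
    P=np.stack([(u-K[0,2])/K[0,0]*d,(v-K[1,2])/K[1,1]*d,d],-1)
    return P@Rc.T+pc
def ray(uv,z,K,Rc,pc):
    uv=np.atleast_2d(uv).astype(float); r=np.c_[(uv[:,0]-K[0,2])/K[0,0],(uv[:,1]-K[1,2])/K[1,1],np.ones(len(uv))]@Rc.T
    return pc+r*((z-pc[2])/r[:,2])[:,None]
E
python3 - <<'E'
from h import *
box={"scene":dict(mould=(110,172,225,240),collar=(266,176,298,204),plate=(345,180,462,275)),"side":dict(mould=(252,270,348,375),collar=(206,240,240,270),plate=(205,130,275,210))}
for n in box:
    f=np.load(n+"0.npz"); im,d=f["im"],f["d"]; c=ctrl.camera_info(n);K=c["camera_matrix"];Rc=c["R"].T;pc=-Rc@c["t"]
    X=cloud(d,K,Rc,pc); hsv=cv2.cvtColor(im,cv2.COLOR_RGB2HSV)
    g=lambda k:(slice(box[n][k][1],box[n][k][3]),slice(box[n][k][0],box[n][k][2]))
    s=g("mould");P=X[s].reshape(-1,3); V=hsv[s][...,2].ravel()
    m=(V<75)&(abs(P[:,2]-.04)<.004); r=cv2.minAreaRect(P[m,:2].astype(np.float32)); print(n,"mould",m.sum(),r,np.median(P[m,2]))
    s=g("collar");P=X[s].reshape(-1,3);h=hsv[s].reshape(-1,3); m=(h[:,0]<22)&(h[:,0]>8)&(h[:,1]>120)&(P[:,2]>.024);print("hubtop",m.sum(),P[m].mean(0))
    s=g("plate");P=X[s].reshape(-1,3);m=P[:,2]>.02;P=P[m];print("rack",len(P),P.min(0),P.max(0))
    m=P[:,2]>.13; print("high",P[m].mean(0) if m.any() else 0, P[:,2].max())
    V=hsv[s][...,2].ravel()[X[s].reshape(-1,3)[:,2]>.02]
    if n=="side":
        b=P[V>130]; 
        for _ in range(3):
            ce=b.mean(0); nn=np.linalg.svd(b-ce,full_matrices=False)[2][2]; nn*=np.sign(nn[2]); e=(b-ce)@nn; b=b[abs(e)<2.5*e.std()]
        print("plate plane",len(b),b.mean(0),nn,e.std(),np.degrees(np.arccos(nn[2])),"heading",np.degrees(np.arctan2(nn[1],nn[0])))
        hh=(P-ce)@nn; q=P[(hh>.025)&(hh<.075)]; print("handle",len(q),q.mean(0),q.min(0),q.max(0),np.percentile(hh,[50,90,99]))
E
```

```text
scene mould 2641 ((0.5686193704605103, -0.26794594526290894), (0.1329580545425415, 0.20107124745845795), 1.6780729293823242) 0.03927538225106908
hubtop 104 [ 0.46000585 -0.02433723  0.0450967 ]
rack 2853 [0.4738165  0.15844196 0.02048458] [1.37668543 0.37342477 0.84262517]
high [1.37668543 0.22511378 0.84262517] 0.842625167013972
side mould 3869 ((0.5670987963676453, -0.27479153871536255), (0.12694546580314636, 0.19692374765872955), 1.6941232681274414) 0.04060063316567786
hubtop 126 [ 0.43909824 -0.05729652  0.05025185]
rack 2369 [ 0.40370738 -0.91611498  0.02011897] [0.60177247 0.36943337 0.87499847]
high [ 0.40370738 -0.91611498  0.87499847] 0.8749984712333705
plate plane 1186 [0.52674136 0.24179464 0.07353255] [-0.5696467   0.03395372  0.82118803] 0.0026841658380378315 34.796102519799994 heading 176.58892820412586
handle 192 [0.49975938 0.24763169 0.1133624 ] [0.48665847 0.20719697 0.09166451] [0.51597901 0.30685483 0.12572409] [-0.00083902  0.01520096  0.06006779]
```

jog_arm(
  steps=[
    {"linear": [-0.033,-0.0365,0.002],"delta_rot": [0,0,0],"grip": 0.085},
    {"linear": [-0.033,-0.0365,0.002],"delta_rot": [0,0,0],"grip": 0.085},
    {"linear": [-0.033,-0.0365,0.002],"delta_rot": [0,0,0],"grip": 0.085},
    {"linear": [-0.033,-0.0365,0.002],"delta_rot": [0,0,0],"grip": 0.085},
    {"linear": [-0.033,-0.0365,0.002],"delta_rot": [0,0,0],"grip": 0.085},
    {"linear": [-0.033,-0.0365,0.002],"delta_rot": [0,0,0],"grip": 0.085},
    {"linear": [-0.033,-0.0365,0.002],"delta_rot": [0,0,0],"grip": 0.085},
    {"linear": [-0.033,-0.0365,0.002],"delta_rot": [0,0,0],"grip": 0.085},
    {"linear": [-0.033,-0.0365,0.002],"delta_rot": [0,0,0],"grip": 0.085},
    {"linear": [-0.033,-0.0365,0.002],"delta_rot": [0,0,0],"grip": 0.085},
  ],
)

```text
t: 1.1
tool_pos: [0.4023, 0.1192, 0.211]
tool_rot: [0.585, 3.086, 0.0]
contact_force: [1.1, 0.8, -0.3]
opening: 0.0851
grip_force: 0.0
```

jog_arm(
  steps=[
    {"linear": [-0.033,-0.0365,0.002],"delta_rot": [0,0,0],"grip": 0.06},
    {"linear": [-0.033,-0.0365,0.002],"delta_rot": [0,0,0],"grip": 0.06},
    {"linear": [-0.033,-0.0365,0.002],"delta_rot": [0,0,8.5],"grip": 0.06},
    {"linear": [0,0,0],"delta_rot": [0,0,8.5],"grip": 0.06},
    {"linear": [0,0,0],"delta_rot": [0,0,8.5],"grip": 0.06},
    {"linear": [0,0,0],"delta_rot": [0,0,8.5],"grip": 0.06},
    {"linear": [0,0,0],"delta_rot": [0,0,8.5],"grip": 0.06},
    {"linear": [0,0,0],"delta_rot": [0,0,8.5],"grip": 0.06},
    {"linear": [0,0,0],"delta_rot": [0,0,8.5],"grip": 0.06},
    {"linear": [0,0,0],"delta_rot": [0,0,8.5],"grip": 0.06},
  ],
)

```text
t: 2.1
tool_pos: [0.4539, -0.017, 0.2047]
tool_rot: [-2.218, -2.224, 0.001]
contact_force: [0.5, -0.2, 0.5]
opening: 0.0599
grip_force: 0.0
```

jog_arm(
  steps=[
    {"linear": [0,0,0],"delta_rot": [0,0,0],"grip": 0.06},
    {"linear": [0,0,0],"delta_rot": [0,0,0],"grip": 0.06},
    {"linear": [0,0,0],"delta_rot": [0,0,0],"grip": 0.06},
  ],
)

```text
t: 2.4
tool_pos: [0.4542, -0.017, 0.2051]
tool_rot: [-2.209, -2.234, 0.0]
contact_force: [-0.5, -0.3, -0.1]
opening: 0.06
grip_force: 0.0
```

```bash
python3 - <<'E'
from h import *
o=ctrl.get_obs();print(o["t"],pose(o),o["dq"].max())
im,d,K,Rc,pc=grab("wrist","w1.png"); np.savez("w1.npz",im=im,d=d,K=K,Rc=Rc,pc=pc)
hsv=cv2.cvtColor(im,cv2.COLOR_RGB2HSV); m=cv2.inRange(hsv,(8,130,60),(40,255,255))
for c in cv2.findContours(m,cv2.RETR_EXTERNAL,cv2.CHAIN_APPROX_NONE)[0]:
    if cv2.contourArea(c)>300:
        mm=cv2.moments(c); u,v=mm["m10"]/mm["m00"],mm["m01"]/mm["m00"]; print(u,v,cv2.contourArea(c),hsv[int(v)][int(u)],np.median(hsv[m>0][:,0]),ray((u,v),.01,K,Rc,pc)[0])
E
```

```text
2.4 (array([[-1.12718117e-02,  9.99936413e-01, -3.40453185e-04],
       [ 9.99936468e-01,  1.12718374e-02,  7.36097030e-05],
       [ 7.74425553e-05, -3.39601841e-04, -9.99999939e-01]]), array([ 0.45417133, -0.01697103,  0.20509633])) 0.009122135201520021
248.6776923076923 286.709829059829 1950.0 [ 26 221 121] 17.0 [ 0.41932729 -0.14349334  0.01      ]
479.0488856937455 194.77725856697816 1391.0 [ 17 185 135] 17.0 [ 0.66752892 -0.0287658   0.01      ]
265.4024140752864 192.5693535188216 2444.0 [105  27  96] 17.0 [ 0.43916057 -0.02898487  0.01      ]
385.6567070095814 192.03605648008067 2644.0 [108  20 150] 17.0 [ 0.56736462 -0.02690398  0.01      ]
```

View pics/w1.png

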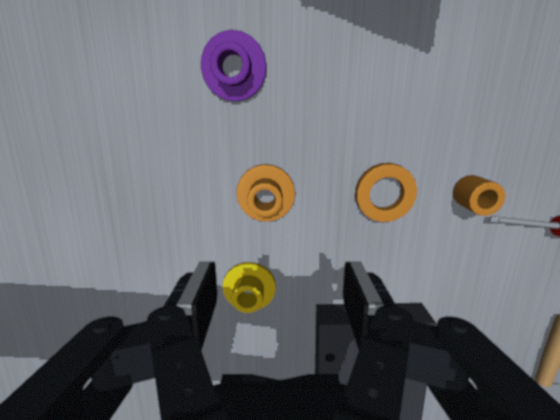

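The wrist view shows the amber collar at (265,193), its hub top at about (266,199), the ring at (386,192) and the bush at (479,195). The mould corner is at the lower right, partly hidden by the fingers.

```bash
python3 - <<'E'
from h import *
f=np.load("w1.npz"); im,K,Rc,pc=f["im"],f["K"],f["Rc"],f["pc"]
hsv=cv2.cvtColor(im,cv2.COLOR_RGB2HSV); m=cv2.inRange(hsv,(8,130,60),(22,255,255)); m[:,320:]=0;m[260:]=0
cs,h=cv2.findContours(m,cv2.RETR_CCOMP,cv2.CHAIN_APPROX_NONE)
for c in cs:
    if cv2.contourArea(c)>40:
        for z in(.008,.032):
            P=ray(c[:,0].astype(float),z,K,Rc,pc)[:,:2].astype(np.float32); e=cv2.fitEllipse(P*1000); print(cv2.contourArea(c),z,e,cv2.minEnclosingCircle(P*1000))
f=np.load("scene0.npz"); im=f["im"]; c=ctrl.camera_info("scene"); 
hsv=cv2.cvtColor(im,cv2.COLOR_RGB2HSV); m=cv2.inRange(hsv,(8,130,60),(22,255,255))
E
```

```text
2444.0 0.008 ((439.0783996582031, -30.344139099121094), (60.51780700683594, 61.31390380859375), 4.556662559509277) ((439.05584716796875, -30.36486053466797), 31.075944900512695)
2444.0 0.032 ((440.08392333984375, -23.847274780273438), (56.24485397338867, 56.984737396240234), 4.556675434112549) ((440.0629577636719, -23.866531372070312), 28.88178825378418)
233.5 0.008 ((438.49896240234375, -33.538856506347656), (16.663402557373047, 21.704389572143555), 79.76624298095703) ((438.66827392578125, -33.354976654052734), 11.231888771057129)
233.5 0.032 ((439.54541015625, -26.816421508789062), (15.48686408996582, 20.17192268371582), 79.76629638671875) ((439.7027587890625, -26.64552879333496), 10.438840866088867)
```

jog_arm(
  steps=[
    {"linear": [-0.0125,-0.015,0.02],"delta_rot": [0,0,0],"grip": 0.06},
    {"linear": [0,0,0.045],"delta_rot": [0,0,0],"grip": 0.06},
    {"linear": [0,0,0.045],"delta_rot": [0,0,0],"grip": 0.06},
    {"linear": [0,0,0.04],"delta_rot": [0,0,0],"grip": 0.06},
    {"linear": [0,0,0.03],"delta_rot": [0,0,0],"grip": 0.06},
    {"linear": [0,0,0.014],"delta_rot": [0,0,0],"grip": 0.06},
    {"linear": [0,0,0],"delta_rot": [0,0,0],"grip": 0.06},
    {"linear": [0,0,0],"delta_rot": [0,0,0],"grip": 0.06},
  ],
)

```text
t: 3.25
tool_pos: [0.4398, -0.0297, 0.0117]
tool_rot: [2.21, 2.232, 0.0]
contact_force: [-0.1, -0.6, -0.2]
opening: 0.0604
grip_force: 0.0
```

jog_arm(
  steps=[
    {"linear": [0,0,0],"delta_rot": [0,0,0],"grip": 0.02},
    {"linear": [0,0,0],"delta_rot": [0,0,0],"grip": 0.02},
    {"linear": [0,0,0],"delta_rot": [0,0,0],"grip": 0.02},
    {"linear": [0,0,0],"delta_rot": [0,0,0],"grip": 0.02},
    {"linear": [0,0,0],"delta_rot": [0,0,0],"grip": 0.02},
    {"linear": [0,0,0],"delta_rot": [0,0,0],"grip": 0.02},
  ],
  newtons=25,
)

```text
t: 3.85
tool_pos: [0.4408, -0.03, 0.0131]
tool_rot: [2.209, 2.23, 0.002]
contact_force: [-1.7, 0.1, 6.2]
opening: 0.0346
grip_force: 25.2
```

jog_arm(
  steps=[
    {"linear": [0,0,-0.02],"delta_rot": [0,0,0],"grip": 0.02},
    {"linear": [0,0,-0.04],"delta_rot": [0,0,0],"grip": 0.02},
    {"linear": [0,0,-0.04],"delta_rot": [0,0,0],"grip": 0.02},
    {"linear": [-0.035,0.0155,-0.017],"delta_rot": [0,0,0],"grip": 0.02},
    {"linear": [-0.035,0.0155,-0.017],"delta_rot": [0,0,0],"grip": 0.02},
    {"linear": [-0.035,0.0155,-0.017],"delta_rot": [0,0,0],"grip": 0.02},
    {"linear": [-0.035,0.0155,-0.017],"delta_rot": [0,0,0],"grip": 0.02},
    {"linear": [-0.035,0.0155,-0.017],"delta_rot": [0,0,0],"grip": 0.02},
    {"linear": [-0.035,0.0155,-0.017],"delta_rot": [0,0,0],"grip": 0.02},
    {"linear": [-0.035,0.0155,-0.017],"delta_rot": [0,0,0],"grip": 0.02},
  ],
)

```text
t: 4.85
tool_pos: [0.5506, -0.2751, 0.2311]
tool_rot: [2.211, 2.231, 0.0]
contact_force: [0.1, 0.2, -0.1]
opening: 0.0345
grip_force: 25.4
```

jog_arm(
  steps=[
    {"linear": [-0.035,0.0155,-0.017],"delta_rot": [0,0,0],"grip": 0.02},
    {"linear": [0,0,0],"delta_rot": [0,0,0],"grip": 0.02},
    {"linear": [0,0,0],"delta_rot": [0,0,0],"grip": 0.02},
    {"linear": [0,0,0],"delta_rot": [0,0,0],"grip": 0.02},
    {"linear": [0,0,0],"delta_rot": [0,0,0],"grip": 0.02},
  ],
)

```text
t: 5.35
tool_pos: [0.5654, -0.3071, 0.2464]
tool_rot: [-2.209, -2.232, 0.0]
contact_force: [0.5, -0.1, -1.0]
opening: 0.0342
grip_force: 25.4
```

```bash
python3 - <<'E'
from h import *
o=ctrl.get_obs();print(o["t"],o["tool_pos"],o["contact_force"])
im,d,K,Rc,pc=grab("wrist","w2.png"); np.savez("w2.npz",im=im,d=d,K=K,Rc=Rc,pc=pc)
X=cloud(d,K,Rc,pc); g=im.max(2)
m=((abs(X[...,2]-.04)<.006)&(g<90)).astype(np.uint8); m[300:]=0
cs,h=cv2.findContours(m,cv2.RETR_CCOMP,cv2.CHAIN_APPROX_NONE)
for c in cs:
    a=cv2.contourArea(c)
    if a>100:
        P=ray(c[:,0].astype(float),.04,K,Rc,pc)[:,:2].astype(np.float32)*1000; print(a,cv2.boundingRect(c),cv2.minAreaRect(P),cv2.fitEllipse(P))
E
```

```text
5.35 [ 0.56538866 -0.30708599  0.2463516 ] [ 0.53079067 -0.06289965 -0.96300375]
127.5 (550, 94, 10, 35) ((845.26708984375, -233.73501586914062), (8.994211196899414, 34.36433792114258), 15.253666877746582) ((848.3853149414062, -239.82217407226562), (7.275489807128906, 38.21607208251953), 8.59389591217041)
20778.5 (216, 40, 132, 193) ((568.066162109375, -270.3211364746094), (126.94649505615234, 198.05606079101562), 1.590908408164978) ((568.4739990234375, -263.61859130859375), (146.25247192382812, 226.7042999267578), 2.6354949474334717)
3253.0 (250, 111, 66, 67) ((567.8859252929688, -269.7920227050781), (67.41792297363281, 67.5147705078125), 44.836002349853516) ((567.7005615234375, -269.73516845703125), (67.30555725097656, 67.46251678466797), 93.37934112548828)
186.0 (274, 57, 15, 19) ((565.3848876953125, -193.3404998779297), (14.623735427856445, 14.688121795654297), 47.731388092041016) ((565.3939819335938, -193.39273071289062), (13.700422286987305, 15.530444145202637), 6.058025360107422)
```

View pics/w2.png

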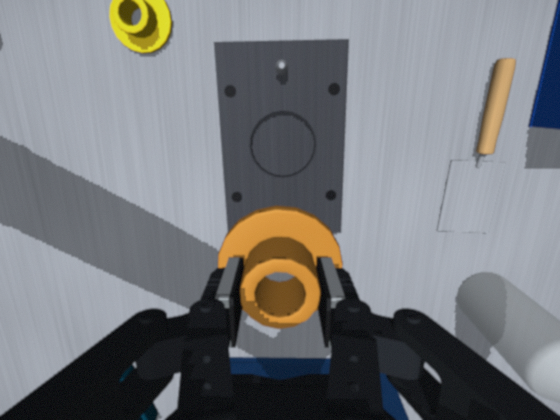

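The nest circle is at (283,144), the +y pin at (281,65). The collar is held with its hub-top bore at about (281,291).

```bash
python3 - <<'E'
from h import *
f=np.load("w2.npz"); im,d,K,Rc,pc=[f[k] for k in("im","d","K","Rc","pc")]
o=ctrl.get_obs(); R,p=pose(o)
hsv=cv2.cvtColor(im,cv2.COLOR_RGB2HSV); m=cv2.inRange(hsv,(8,100,90),(22,255,255)); m[:255]=0; m[:,:238]=0; m[:,323:]=0
m=(cv2.inRange(hsv,(8,100,175),(22,255,255))); 
X=cloud(d,K,Rc,pc); a=cv2.inRange(hsv,(5,100,50),(25,255,255))>0
Q=X[a]; print("z range",np.percentile(Q[:,2],[2,50,98])-p[2])
top=Q[(Q[:,2]-p[2]>.014)&(Q[:,2]-p[2]<.024)]; print(len(top),np.percentile((top-p)@R,[1,50,99],axis=0))
t=(a&(X[...,2]-p[2]>.014)&(X[...,2]-p[2]<.026)).astype(np.uint8); t=cv2.morphologyEx(t,cv2.MORPH_OPEN,np.ones((3,3)))
for c in cv2.findContours(t,cv2.RETR_CCOMP,cv2.CHAIN_APPROX_NONE)[0]:
    if cv2.contourArea(c)>300:
        P=((ray(c[:,0].astype(float),p[2]+.019,K,Rc,pc)-p)@R)[:,:2].astype(np.float32)*1000; print(cv2.boundingRect(c),cv2.fitEllipse(P))
fl=(a&(X[...,2]-p[2]<0)).astype(np.uint8); c=max(cv2.findContours(fl,cv2.RETR_EXTERNAL,cv2.CHAIN_APPROX_NONE)[0],key=cv2.contourArea)[:,0]; c=c[c[:,1]<245]
P=((ray(c.astype(float),p[2]-.005,K,Rc,pc)-p)@R)*1000
from scipy.optimize import least_squares
print(least_squares(lambda s:np.hypot(P[:,0]-s[0],P[:,1]-s[1])-s[2],[0,0,32]).x)
E
```

```text
z range [-0.23712951 -0.00449461  0.01964964]
3283 [[-0.01634033 -0.01691853 -0.02018157]
 [ 0.00181046  0.00012926 -0.01857424]
 [ 0.0170118   0.01708457 -0.01420279]]
(239, 254, 82, 74) ((1.119989275932312, -0.004224032163619995), (34.941768646240234, 35.777076721191406), 71.83195495605469)
(255, 271, 51, 42) ((1.3516675233840942, -0.07727231830358505), (19.77959442138672, 21.02159309387207), 178.7140655517578)
[-21.20347144   0.68206858  47.49867486]
```

jog_arm(
  steps=[
    {"linear": [0.018,0.0014,0.01],"delta_rot": [0,0,0],"grip": 0.02},
    {"linear": [0.018,0.0014,0.03],"delta_rot": [0,0,0],"grip": 0.02},
    {"linear": [0,0,0.04],"delta_rot": [0,0,0],"grip": 0.02},
    {"linear": [0,0,0.04],"delta_rot": [0,0,0],"grip": 0.02},
    {"linear": [0,0,0.04],"delta_rot": [0,0,0],"grip": 0.02},
    {"linear": [0,0,0.02],"delta_rot": [0,0,0],"grip": 0.02},
    {"linear": [0,0,0.01],"delta_rot": [0,0,0],"grip": 0.02},
    {"linear": [0,0,0],"delta_rot": [0,0,0],"grip": 0.02},
    {"linear": [0,0,0],"delta_rot": [0,0,0],"grip": 0.02},
  ],
)

```text
t: 6.3
tool_pos: [0.5693, -0.2724, 0.0586]
tool_rot: [2.209, 2.231, 0.001]
contact_force: [-0.3, -0.5, 0.0]
opening: 0.0346
grip_force: 25.4
```

jog_arm(
  steps=[
    {"linear": [0,0,0.004],"delta_rot": [0,0,0],"grip": 0.02},
    {"linear": [0,0,0.004],"delta_rot": [0,0,0],"grip": 0.02},
    {"linear": [0,0,0.003],"delta_rot": [0,0,0],"grip": 0.02},
    {"linear": [0,0,0],"delta_rot": [0,0,0],"grip": 0.02},
    {"linear": [0,0,0],"delta_rot": [0,0,0],"grip": 0.02},
  ],
)

```text
t: 6.8
tool_pos: [0.5697, -0.2732, 0.0497]
tool_rot: [2.209, 2.23, 0.001]
contact_force: [-4.7, 1.9, 9.5]
opening: 0.0345
grip_force: 23.9
```

jog_arm(
  steps=[
    {"linear": [0,0,-0.005],"delta_rot": [0,0,0],"grip": 0.02},
    {"linear": [0.002,-0.0018,0],"delta_rot": [0,0,0],"grip": 0.02},
    {"linear": [0,0,0],"delta_rot": [0,0,0],"grip": 0.02},
    {"linear": [0,0,0.004],"delta_rot": [0,0,0],"grip": 0.02},
    {"linear": [0,0,0.003],"delta_rot": [0,0,0],"grip": 0.02},
    {"linear": [0,0,0.002],"delta_rot": [0,0,0],"grip": 0.02},
    {"linear": [0,0,0],"delta_rot": [0,0,0],"grip": 0.02},
  ],
)

```text
t: 7.5
tool_pos: [0.5677, -0.2699, 0.0456]
tool_rot: [-2.211, -2.231, -0.002]
contact_force: [-5.9, 7.3, 17.5]
opening: 0.0342
grip_force: 24.3
```

jog_arm(
  steps=[
    {"linear": [0,0,-0.003],"delta_rot": [0,0,0],"grip": 0.02},
    {"linear": [0.0015,-0.001,0],"delta_rot": [0,0,0],"grip": 0.02},
    {"linear": [0,0,0],"delta_rot": [0,0,0],"grip": 0.02},
    {"linear": [0,0,0.002],"delta_rot": [0,0,0],"grip": 0.02},
    {"linear": [0,0,0.001],"delta_rot": [0,0,0],"grip": 0.02},
    {"linear": [0,0,0],"delta_rot": [0,0,0],"grip": 0.02},
  ],
)

```text
t: 8.1
tool_pos: [0.5671, -0.2697, 0.0441]
tool_rot: [2.21, 2.229, 0.002]
contact_force: [2.4, 1.8, 8.1]
opening: 0.0338
grip_force: 24.2
```

jog_arm(
  steps=[
    {"linear": [0,0,0.001],"delta_rot": [0,0,0],"grip": 0.02},
    {"linear": [0,0,0],"delta_rot": [0,0,0],"grip": 0.02},
    {"linear": [0,0,0],"delta_rot": [0,0,0],"grip": 0.05},
    {"linear": [0,0,0],"delta_rot": [0,0,0],"grip": 0.05},
    {"linear": [0,0,0],"delta_rot": [0,0,0],"grip": 0.05},
    {"linear": [0,0,0],"delta_rot": [0,0,0],"grip": 0.05},
  ],
)

```text
t: 8.7
tool_pos: [0.5648, -0.2688, 0.0403]
tool_rot: [-2.21, -2.23, 0.001]
contact_force: [-0.5, -0.1, 0.0]
opening: 0.0497
grip_force: 0.0
```

jog_arm(
  steps=[
    {"linear": [0,0,-0.02],"delta_rot": [0,0,0],"grip": 0.05},
    {"linear": [0,0,-0.03],"delta_rot": [0,0,0],"grip": 0.05},
    {"linear": [0,0,-0.045],"delta_rot": [0,0,0],"grip": 0.05},
    {"linear": [0,0,-0.045],"delta_rot": [0,0,0],"grip": 0.05},
    {"linear": [-0.018,0,-0.03],"delta_rot": [0,0,0],"grip": 0.05},
    {"linear": [-0.018,0,-0.03],"delta_rot": [0,0,0],"grip": 0.05},
    {"linear": [0,0,0],"delta_rot": [0,0,0],"grip": 0.05},
    {"linear": [0,0,0],"delta_rot": [0,0,0],"grip": 0.05},
    {"linear": [0,0,0],"delta_rot": [0,0,0],"grip": 0.05},
  ],
)

```text
t: 9.6
tool_pos: [0.5651, -0.3041, 0.2389]
tool_rot: [-2.208, -2.229, 0.001]
contact_force: [0.2, 0.4, -0.3]
opening: 0.0498
grip_force: 0.0
```

```bash
python3 - <<'E'
from h import *
o=ctrl.get_obs();R,p=pose(o);print(o["t"],p)
im,d,K,Rc,pc=grab("wrist","w3.png"); np.savez("w3.npz",im=im,d=d,K=K,Rc=Rc,pc=pc)
X=cloud(d,K,Rc,pc);hsv=cv2.cvtColor(im,cv2.COLOR_RGB2HSV); a=(cv2.inRange(hsv,(8,110,60),(22,255,255))>0)
a&=(abs(X[...,0]-.568)<.06)&(abs(X[...,1]+.27)<.06); Q=X[a]; print(a.sum(),np.percentile(Q[:,2],[2,10,30,50,70,90,98]))
c=max(cv2.findContours(a.astype(np.uint8),cv2.RETR_EXTERNAL,cv2.CHAIN_APPROX_NONE)[0],key=cv2.contourArea)[:,0]
print(cv2.fitEllipse(ray(c,.038,K,Rc,pc)[:,:2].astype(np.float32)*1000))
m=((abs(X[...,2]-.04)<.006)&(im.max(2)<90)).astype(np.uint8); m[300:]=0
cs,h=cv2.findContours(m,cv2.RETR_CCOMP,cv2.CHAIN_APPROX_NONE)
for c in cs:
    if cv2.contourArea(c)>150:
        P=ray(c[:,0].astype(float),.04,K,Rc,pc)[:,:2].astype(np.float32)*1000; print(cv2.boundingRect(c),cv2.minAreaRect(P),cv2.fitEllipse(P))
fl=Q[Q[:,2]<.045]; A=np.c_[fl[:,:2]-fl[:,:2].mean(0),np.ones(len(fl))]; print("flange tilt",np.linalg.lstsq(A,fl[:,2],rcond=None)[0])
E
```

```text
9.6 [ 0.56510046 -0.30411833  0.23892875]
2794 [0.03027277 0.03692087 0.0379159  0.03857533 0.03976712 0.06227342
 0.06330716]
((567.2898559570312, -271.16943359375), (63.59144973754883, 63.96245193481445), 8.152520179748535)
(215, 43, 135, 196) ((568.0409545898438, -270.4057922363281), (127.06600189208984, 197.94174194335938), 1.674553632736206) ((568.0806274414062, -269.1325988769531), (145.16958618164062, 239.55238342285156), 1.6022891998291016)
(278, 212, 13, 19) ((569.904052734375, -349.1816711425781), (13.371967315673828, 21.21200942993164), 0.618781566619873) ((569.9013061523438, -349.34637451171875), (13.735723495483398, 21.77727508544922), 2.347360372543335)
(250, 115, 67, 67) ((567.4220581054688, -269.6826171875), (67.14415740966797, 67.88294219970703), 46.651710510253906) ((567.6458129882812, -269.8330383300781), (67.27796173095703, 67.66148376464844), 175.609619140625)
(274, 60, 16, 19) ((565.5513916015625, -193.27532958984375), (14.367959022521973, 15.053833961486816), 47.62107467651367) ((565.4544067382812, -193.49008178710938), (13.586385726928711, 15.463065147399902), 4.107216835021973)
flange tilt [ 0.00039408 -0.00625891  0.03768452]
```

View pics/w3.png

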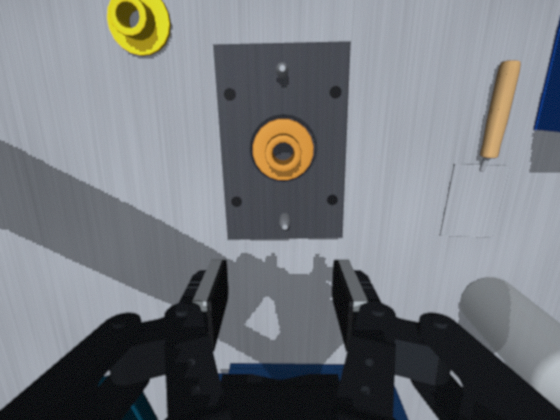

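The collar is seated at (284,150), concentric with the nest, with pins at (282,70) and (284,222). Next I look at the plate.

jog_arm(
  steps=[
    {"linear": [0.045,-0.0054,-0.0055],"delta_rot": [0,0,0],"grip": 0.05},
    {"linear": [0.045,-0.0054,-0.0055],"delta_rot": [0,0,0],"grip": 0.05},
    {"linear": [0.045,-0.0054,-0.0055],"delta_rot": [0,0,0],"grip": 0.05},
    {"linear": [0.045,-0.0054,-0.0055],"delta_rot": [0,0,0],"grip": 0.05},
    {"linear": [0.045,-0.0054,-0.0055],"delta_rot": [0,0,0],"grip": 0.05},
    {"linear": [0.045,-0.0054,-0.0055],"delta_rot": [0,0,0],"grip": 0.05},
    {"linear": [0.045,-0.0054,-0.0055],"delta_rot": [0,0,0],"grip": 0.05},
    {"linear": [0.045,-0.0054,-0.0055],"delta_rot": [0,0,0],"grip": 0.05},
    {"linear": [0.045,-0.0054,-0.0055],"delta_rot": [0,0,0],"grip": 0.05},
    {"linear": [0.045,-0.0054,-0.0055],"delta_rot": [0,0,0],"grip": 0.05},
  ],
)

```text
t: 10.65
tool_pos: [0.5063, 0.1465, 0.2946]
tool_rot: [-2.209, -2.231, 0.003]
contact_force: [0.5, 0.2, 0.4]
opening: 0.0502
grip_force: 0.0
```

jog_arm(
  steps=[
    {"linear": [0.045,-0.0054,-0.0055],"delta_rot": [0,0,0],"grip": 0.05},
    {"linear": [0,0,0],"delta_rot": [0,0,0],"grip": 0.05},
    {"linear": [0,0,0],"delta_rot": [0,0,0],"grip": 0.05},
    {"linear": [0,0,0],"delta_rot": [0,0,0],"grip": 0.05},
  ],
)

```text
t: 11.05
tool_pos: [0.5016, 0.1888, 0.3004]
tool_rot: [-2.211, -2.231, 0.003]
contact_force: [-0.4, 0.2, -0.6]
opening: 0.05
grip_force: 0.0
```

```bash
python3 - <<'E'
from h import *
o=ctrl.get_obs();R,p=pose(o);print(o["t"],p)
im,d,K,Rc,pc=grab("wrist","w4.png"); np.savez("w4.npz",im=im,d=d,K=K,Rc=Rc,pc=pc)
X=cloud(d,K,Rc,pc)
inn=(abs(X[...,0]-.52)<.14)&(abs(X[...,1]-.24)<.14)&(X[...,2]>.02)&(X[...,2]<.16); inn[300:]=0
nn=np.array([-.57,.034,.82]); ce=np.array([.527,.242,.0735])
b=X[inn&(im.min(2)>110)]; b=b[abs((b-ce)@nn)<.015]
for _ in range(5):
    ce=b.mean(0); nn=np.linalg.svd(b-ce,full_matrices=False)[2][2]; nn*=np.sign(nn[2]); e=(b-ce)@nn; b=b[abs(e)<2.5*e.std()]
print("plane",len(b),ce,nn,e.std(),np.degrees(np.arccos(nn[2])),np.degrees(np.arctan2(nn[1],nn[0])))
hh=(X-ce)@nn; q=X[inn&(hh>.032)&(hh<.07)]; cq=q.mean(0); u=np.linalg.svd(q-cq,full_matrices=False)[2]
print("handle pts",len(q),cq,u[0],np.percentile((q-cq)@u[0],[1,99]),np.percentile((q-ce)@nn,[1,50,99]))
# in-plane frame from the plane mask
ay=np.array([0,1,0])-nn*nn[1]; ay/=np.linalg.norm(ay); ax=np.cross(ay,nn)
M=inn&(abs(hh)<.006)&(im.min(2)>110); pl=X[M]-ce; r=cv2.minAreaRect((np.c_[pl@ax,pl@ay]*1000).astype(np.float32)); print("rect",r,"ax",ax,"ay",ay)
E
```

```text
11.05 [0.50160709 0.18879564 0.30039594]
plane 11201 [0.5347473  0.26624561 0.07956885] [-0.57260278  0.0277154   0.81936433] 0.000655264676932324 34.978788352769115 177.22890465491483
handle pts 2373 [0.49559086 0.25788969 0.11325751] [0.29319577 0.92983654 0.22235165] [-0.18731238  0.04502072] [0.03281837 0.05237725 0.05911042]
rect ((-17.324440002441406, -0.9014053344726562), (209.77992248535156, 120.07877349853516), 87.8692626953125) ax [ 8.19679210e-01 -1.73472348e-18  5.72822829e-01] ay [ 0.01587601  0.99961585 -0.02271773]
```

View pics/w4.png

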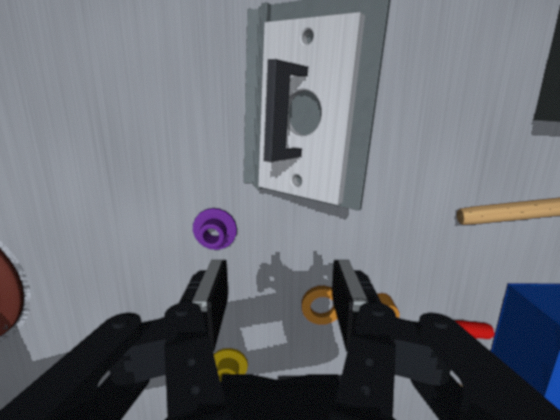

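The plate is in view with holes at (307,36) and (297,181), the bore at (305,112), and the dark handle bar from (275,62) to (273,160).

```bash
python3 - <<'E'
from h import *
f=np.load("w4.npz"); im,d,K,Rc,pc=[f[k] for k in("im","d","K","Rc","pc")]
nn=np.array([-.57260278,.0277154,.81936433]); ce=np.array([.5347473,.26624561,.07956885])
def rp(uv):
    r=ray(uv,0,K,Rc,pc)-pc; return pc+r*(((ce-pc)@nn)/(r@nn))[:,None]
for (x,y) in((307,36),(297,181)):
    g=im.min(2)[y-14:y+15,x-14:x+15]; m=(g<110).astype(np.uint8)
    cs=[c for c in cv2.findContours(m,cv2.RETR_EXTERNAL,cv2.CHAIN_APPROX_NONE)[0] if 40<cv2.contourArea(c)<300 and abs(c[:,0].mean(0)-14).max()<6]
    for c in cs:
        c=c[:,0]+[x-14,y-14]; P=rp(c); e=cv2.fitEllipse(c.astype(np.float32)); print(e, rp([e[0]])[0],P.mean(0))
        last=rp([e[0]])[0]
    globals().setdefault("H",[]).append(last)
ctr=sum(H)/2; v=H[0]-H[1]; print("top ctr",ctr,"len",np.linalg.norm(v),"dir",v/np.linalg.norm(v))
hd=ctr+.045*nn; print("handle",hd)
X=cloud(d,K,Rc,pc);hh=(X-ce)@nn; q=X[(abs(X[...,0]-.5)<.05)&(abs(X[...,1]-.25)<.07)&(hh>.045)&(hh<.062)&(im.max(2)<90)]
y=np.array([.0484,.9988,0]); x=np.cross(y,nn); L=(q-hd)@np.c_[x,y,nn]; print(len(L),np.percentile(L,[2,50,98],axis=0))
# approach: tool z=-nn, tool x = y, tool y = z cross x
yv=v/np.linalg.norm(v); yv[2]=0; yv/=np.linalg.norm(yv)
z=-np.array([-np.sin(np.radians(35))*yv[1],np.sin(np.radians(35))*yv[0],np.cos(np.radians(35))]); xx=yv; R=np.c_[xx,np.cross(z,xx),z]
o=ctrl.get_obs();R0,p0=pose(o); print("rot deg tool",np.degrees(Ro.from_matrix(R0.T@R).as_rotvec()), R)
for s in(.08,-.019): 
    t=hd-s*z; print(s,t,"delta in current tool",R0.T@(t-p0))
E
```

```text
((308.1567687988281, 34.778961181640625), (8.659546852111816, 12.907282829284668), 171.68348693847656) [0.52880046 0.33362538 0.07313382] [0.52884774 0.33349424 0.0731713 ]
top ctr [0.52880046 0.33362538 0.07313382] len 0.0 dir [nan nan nan]
handle [0.50303334 0.33487257 0.11000522]
1496 [[-0.00507585 -0.12004834  0.00070999]
 [ 0.00233512 -0.07299369  0.01191793]
 [ 0.00357728 -0.03166188  0.01391197]]<stdin>:13: RuntimeWarning: invalid value encountered in divide
<stdin>:18: RuntimeWarning: invalid value encountered in divide
  r = _umath_linalg.det(a, signature=signature)
Traceback (most recent call last):
  File "scipy/spatial/transform/_rotation.pyx", line 1159, in scipy.spatial.transform._rotation.Rotation.from_matrix
numpy.linalg.LinAlgError: SVD did not converge
```

```bash
python3 - <<'E'
from h import *
f=np.load("w4.npz"); im,d,K,Rc,pc=[f[k] for k in("im","d","K","Rc","pc")]
nn=np.array([-.57260278,.0277154,.81936433]); ce=np.array([.5347473,.26624561,.07956885])
def rp(uv):
    r=ray(uv,0,K,Rc,pc)-pc; return pc+r*(((ce-pc)@nn)/(r@nn))[:,None]
H=[]
for (x,y) in((308,35),(297,181)):
    w=9; g=im.min(2)[y-w:y+w+1,x-w:x+w+1].astype(int); m=(g<130).astype(np.uint8)
    n,l,s,c=cv2.connectedComponentsWithStats(m); print(s[1:].tolist(),c[1:].tolist())
    k=1+np.argmin([np.hypot(*(a-w)) for a in c[1:]]); H.append(rp([c[k]+[x-w,y-w]])[0])
ctr=sum(H)/2; v=H[0]-H[1]; print("top ctr",ctr,"len",np.linalg.norm(v),"dir",v/np.linalg.norm(v))
hd=ctr+.045*nn; print("handle",hd)
X=cloud(d,K,Rc,pc);hh=(X-ce)@nn; q=X[(abs(X[...,0]-.5)<.05)&(abs(X[...,1]-.25)<.07)&(hh>.045)&(hh<.062)&(im.max(2)<90)]
y=np.array([.0484,.9988,0]); x=np.cross(y,nn); L=(q-hd)@np.c_[x,y,nn]; print(len(L),np.percentile(L,[2,50,98],axis=0))
yv=v/np.linalg.norm(v); yv[2]=0; yv=yv/np.linalg.norm(yv)+y; yv/=np.linalg.norm(yv)
s,c=np.sin(np.radians(35)),np.cos(np.radians(35))
z=np.array([s*yv[1],-s*yv[0],-c]); R=np.c_[yv,np.cross(z,yv),z]; np.savez("pl.npz",R=R,hd=hd)
o=ctrl.get_obs();R0,p0=pose(o); print("rot deg tool",np.degrees(Ro.from_matrix(R0.T@R).as_rotvec()), R)
for s in(.08,-.019): 
    t=hd-s*z; print(s,t,"delta in current tool",R0.T@(t-p0))
E
```

```text
[[4, 2, 11, 16, 140]] [[8.928571428571429, 9.178571428571429]]
[[5, 2, 9, 12, 70]] [[9.571428571428571, 7.085714285714285]]
top ctr [0.52526854 0.25887042 0.0731942 ] len 0.1489768049373555 dir [ 0.04462137  0.99900057 -0.00260858]
handle [0.49950141 0.26011762 0.1100656 ]
1496 [[-0.00518458 -0.04521215  0.00070999]
 [ 0.00222639  0.00184251  0.01191793]
 [ 0.00346856  0.04317431  0.01391197]]
rot deg tool [-35.09123641  -0.91083908   3.0355287 ] [[ 0.04651149  0.81826552  0.57295569]
 [ 0.99891775 -0.03809999 -0.0266779 ]
 [ 0.          0.57357644 -0.81915204]]
0.08 [0.45366496 0.26225185 0.17559776] delta in current tool [ 0.07428502 -0.04732951  0.12509113]
-0.019 [0.51038757 0.25961074 0.09450171] delta in current tool [0.07125235 0.00951346 0.20608916]
```

jog_arm(
  steps=[
    {"linear": [0.0248,-0.0158,0.03],"delta_rot": [0,0,0],"grip": 0.05},
    {"linear": [0.0248,-0.0158,0.03],"delta_rot": [0,0,0],"grip": 0.05},
    {"linear": [0.0247,-0.0157,0.03],"delta_rot": [-7,-0.2,0.6],"grip": 0.05},
    {"linear": [0,0,0],"delta_rot": [-7,-0.2,0.6],"grip": 0.05},
    {"linear": [0,0,0],"delta_rot": [-7,-0.2,0.6],"grip": 0.05},
    {"linear": [0,0,0],"delta_rot": [-7,-0.2,0.6],"grip": 0.05},
    {"linear": [0,0,0],"delta_rot": [-7,-0.2,0.6],"grip": 0.05},
    {"linear": [0,0,0],"delta_rot": [0,0,0],"grip": 0.05},
    {"linear": [0,0,0],"delta_rot": [0,0,0],"grip": 0.05},
    {"linear": [0,0,0],"delta_rot": [0,0,0],"grip": 0.05},
  ],
)

```text
t: 12.1
tool_pos: [0.4552, 0.2629, 0.213]
tool_rot: [1.911, 1.823, 0.575]
contact_force: [-1.0, 0.4, 0.4]
opening: 0.0501
grip_force: 0.0
```

```bash
python3 - <<'E'
from h import *
f=np.load("pl.npz"); o=ctrl.get_obs();R0,p0=pose(o); print(o["t"],p0,o["q"])
print("rot",np.degrees(Ro.from_matrix(R0.T@f["R"]).as_rotvec()))
z=f["R"][:,2]; print("lin to grasp",R0.T@(f["hd"]+[0,-.001,0]+.019*z-p0))
E
```

```text
12.1 [0.45524908 0.26290436 0.21301488] [ 0.55537227 -0.48628982  2.18547858 -0.40801723  0.95988782  0.75564532]
rot [ 0.00109464  0.0172385  -0.00012263]
lin to grasp [-0.0016857  -0.02269732  0.12878684]
```

jog_arm(
  steps=[
    {"linear": [-0.0017,-0.0227,0.02],"delta_rot": [0,0,0],"grip": 0.05},
    {"linear": [0,0,0.03],"delta_rot": [0,0,0],"grip": 0.05},
    {"linear": [0,0,0.03],"delta_rot": [0,0,0],"grip": 0.05},
    {"linear": [0,0,0.025],"delta_rot": [0,0,0],"grip": 0.05},
    {"linear": [0,0,0.015],"delta_rot": [0,0,0],"grip": 0.05},
    {"linear": [0,0,0.009],"delta_rot": [0,0,0],"grip": 0.05},
    {"linear": [0,0,0],"delta_rot": [0,0,0],"grip": 0.05},
    {"linear": [0,0,0],"delta_rot": [0,0,0],"grip": 0.05},
  ],
)

```text
t: 12.9
tool_pos: [0.5101, 0.259, 0.094]
tool_rot: [1.909, 1.824, 0.575]
contact_force: [0.2, 0.8, -0.1]
opening: 0.05
grip_force: 0.0
```

jog_arm(
  steps=[
    {"linear": [0,0,0],"delta_rot": [0,0,0],"grip": 0.0},
    {"linear": [0,0,0],"delta_rot": [0,0,0],"grip": 0.0},
    {"linear": [0,0,0],"delta_rot": [0,0,0],"grip": 0.0},
    {"linear": [0,0,0],"delta_rot": [0,0,0],"grip": 0.0},
    {"linear": [0,0,0],"delta_rot": [0,0,0],"grip": 0.0},
    {"linear": [0,0,0],"delta_rot": [0,0,0],"grip": 0.0},
  ],
  newtons=90,
)

```text
t: 13.5
tool_pos: [0.5086, 0.2593, 0.0936]
tool_rot: [1.91, 1.825, 0.575]
contact_force: [-6.9, -0.4, 4.8]
opening: 0.0089
grip_force: 88.8
```

```bash
python3 - <<'E'
from h import *
f=np.load("pl.npz"); o=ctrl.get_obs();R0,p0=pose(o); print(o["t"],p0,o["contact_force"],o["wrist_torque"])
print("rot",np.degrees(Ro.from_matrix(R0.T@f["R"]).as_rotvec()))
z=f["R"][:,2]; print("off",R0.T@(f["hd"]+.019*z-p0))
E
```

```text
13.5 [0.50864145 0.25929469 0.09361836] [-6.88926115 -0.40805372  4.75236948] [ 0.03794969  0.73098572 -0.12363166]
rot [-0.02247496 -0.01546004  0.06350185]
off [0.00039472 0.00192395 0.00026778]
```

jog_arm(
  steps=[
    {"linear": [0,0,-0.01],"delta_rot": [0,0,0],"grip": 0.0},
    {"linear": [0,0,-0.02],"delta_rot": [0,0,0],"grip": 0.0},
    {"linear": [0,0,-0.03],"delta_rot": [0,0,0],"grip": 0.0},
    {"linear": [0,0.01,-0.035],"delta_rot": [0,0,0],"grip": 0.0},
    {"linear": [0,0.02,-0.029],"delta_rot": [0,0,0],"grip": 0.0},
    {"linear": [0,0.02,-0.029],"delta_rot": [0,0,0],"grip": 0.0},
    {"linear": [0,0.01,-0.015],"delta_rot": [0,0,0],"grip": 0.0},
    {"linear": [0,0,0],"delta_rot": [0,0,0],"grip": 0.0},
    {"linear": [0,0,0],"delta_rot": [0,0,0],"grip": 0.0},
  ],
)

```text
t: 14.4
tool_pos: [0.4607, 0.2608, 0.2627]
tool_rot: [1.911, 1.827, 0.57]
contact_force: [0.1, -0.3, -7.5]
opening: 0.0083
grip_force: 88.6
```

```bash
cat > tgt.py <<'E'
from h import *
a=np.radians(1.65); z=np.array([0,0,-1.]); x=np.array([-np.sin(a),np.cos(a),0]); RT=np.c_[x,np.cross(z,x),z]
C=np.array([.5679,-.2700,0])
E
python3 - <<'E'
from tgt import *
o=ctrl.get_obs();R0,p0=pose(o); print(o["t"],p0,o["contact_force"],o["opening"])
print("rot",np.degrees(Ro.from_matrix(R0.T@RT).as_rotvec()))
E
```

```text
14.4 [0.46067832 0.26079962 0.26270972] [ 0.05593564 -0.32245255 -7.52367893] 0.008291589034353062
rot [34.75841605  1.41399911 -4.08663045]
```

jog_arm(
  steps=[
    {"linear": [0,0,0],"delta_rot": [5,0.2,-0.6],"grip": 0.0},
    {"linear": [0,0,0],"delta_rot": [6,0.25,-0.7],"grip": 0.0},
    {"linear": [0,0,0],"delta_rot": [6,0.25,-0.7],"grip": 0.0},
    {"linear": [0,0,0],"delta_rot": [6,0.25,-0.7],"grip": 0.0},
    {"linear": [0,0,0],"delta_rot": [6,0.25,-0.7],"grip": 0.0},
    {"linear": [0,0,0],"delta_rot": [5.75,0.2,-0.7],"grip": 0.0},
    {"linear": [0,0,0],"delta_rot": [0,0,0],"grip": 0.0},
    {"linear": [0,0,0],"delta_rot": [0,0,0],"grip": 0.0},
    {"linear": [0,0,0],"delta_rot": [0,0,0],"grip": 0.0},
  ],
)

```text
t: 15.3
tool_pos: [0.4611, 0.2611, 0.2637]
tool_rot: [2.186, 2.252, 0.004]
contact_force: [-0.7, 0.1, -4.9]
opening: 0.0087
grip_force: 88.8
```

```bash
python3 - <<'E'
from tgt import *
o=ctrl.get_obs();R0,p0=pose(o); print(o["t"],p0,o["contact_force"],o["wrist_torque"])
print("rot",np.degrees(Ro.from_matrix(R0.T@RT).as_rotvec()))
print(R0.T@(C+[0,0,p0[2]]-p0))
im,d,K,Rc,pc=grab("wrist","w5.png"); np.savez("w5.npz",im=im,d=d,K=K,Rc=Rc,pc=pc)
X=(cloud(d,K,Rc,pc)-p0)@R0   # tool frame
m=(abs(X[...,2]-.026)<.012)&(im.min(2)>100); b=X[m]
for _ in range(4):
    ce=b.mean(0); n=np.linalg.svd(b-ce,full_matrices=False)[2][2]; n*=-np.sign(n[2]); e=(b-ce)@n; b=b[abs(e)<2.5*e.std()+1e-4]
print("plate normal in tool",n,ce,len(b),e.std())
E
```

```text
15.3 [0.46111459 0.2611363  0.26367755] [-0.66420398  0.1493928  -4.92248082] [-0.03361227  0.04220894  0.01628742]
rot [0.2113651  0.01378834 0.05411951]
[-5.34076932e-01  9.09423308e-02  4.64936624e-04]
plate normal in tool [ 1.71251507e-03 -5.49292118e-04 -9.99998383e-01] [ 4.06217703e-02 -1.13686622e-05  2.63433273e-02] 37943 0.00060692349893391
```

View pics/w5.png

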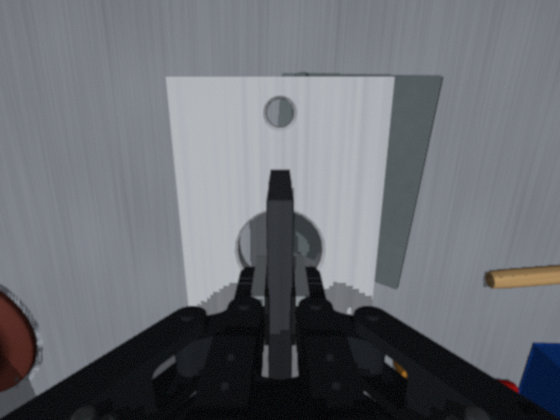

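The plate is held level; its hole is at (280,112) and its top edge at row 77. I measure it in the tool frame.

```bash
python3 - <<'E'
from tgt import *
f=np.load("w5.npz"); im,d,K,Rc,pc=[f[k] for k in("im","d","K","Rc","pc")]
o=ctrl.get_obs();R0,p0=pose(o)
T=ctrl.camera_info("wrist")["T_tool_cam"]
g=im.min(2); br=(g>125).astype(np.uint8)
tr=lambda uv:ray(uv,.0263,K,T[:3,:3],T[:3,3])[:,:2]*1000
w=g[90:134,258:302]; m=cv2.inRange(w,0,135); n,l,s,c=cv2.connectedComponentsWithStats(m)
k=l[22,22]; cc=cv2.findContours((l==k).astype(np.uint8),cv2.RETR_EXTERNAL,cv2.CHAIN_APPROX_NONE)[0][0][:,0]+[258,90]
print("hole",s[k],cv2.fitEllipse(tr(cc).astype(np.float32)))
rows=np.arange(90,230,3); G=cv2.GaussianBlur(g,(3,3),0).astype(float)
Gx=np.diff(G,axis=1)
Lft=np.array([[150+np.argmax(Gx[r,150:215])+.5,r] for r in rows]); Rt=np.array([[350+np.argmin(Gx[r,350:410])+.5,r] for r in rows])
for E in(Lft,Rt):
    P=tr(E); q=np.polyfit(P[:,0],P[:,1],1); k=abs(P[:,1]-np.polyval(q,P[:,0]))<1.0; q=np.polyfit(P[k,0],P[k,1],1); print("edge slope deg",np.degrees(np.arctan(q[0])),"y at 0",q[1],k.sum())
cols=np.arange(175,270,5); P=tr(np.array([[c,60+np.argmax(np.diff(G[60:100,c]))+.5] for c in cols])); q=np.polyfit(P[:,1],P[:,0],1); print("end edge x",q[1],np.degrees(np.arctan(q[0])))
E
```

```text
hole [  6   6  32  32 796] ((74.77717590332031, -0.12534408271312714), (14.798518180847168, 15.226935386657715), 163.47262573242188)
edge slope deg -0.012326374020635725 y at 0 -54.92999842844765 47
edge slope deg 0.002609160267789172 y at 0 55.12538399909497 47
end edge x 90.87688964918304 -0.14579442957697084
```

jog_arm(
  steps=[
    {"linear": [-0.02,0.0034,0],"delta_rot": [0,0,0],"grip": 0.0},
    {"linear": [-0.045,0.0077,0],"delta_rot": [0.2,0,0.05],"grip": 0.0},
    {"linear": [-0.045,0.0077,0],"delta_rot": [0,0,0],"grip": 0.0},
    {"linear": [-0.045,0.0077,0],"delta_rot": [0,0,0],"grip": 0.0},
    {"linear": [-0.045,0.0077,0],"delta_rot": [0,0,0],"grip": 0.0},
    {"linear": [-0.045,0.0077,0],"delta_rot": [0,0,0],"grip": 0.0},
    {"linear": [-0.045,0.0076,0],"delta_rot": [0,0,0],"grip": 0.0},
    {"linear": [-0.045,0.0076,0],"delta_rot": [0,0,0],"grip": 0.0},
    {"linear": [-0.045,0.0076,0],"delta_rot": [0,0,0],"grip": 0.0},
    {"linear": [-0.045,0.0076,0],"delta_rot": [0,0,0],"grip": 0.0},
  ],
)

```text
t: 16.35
tool_pos: [0.5463, -0.1627, 0.2653]
tool_rot: [2.188, 2.252, 0.002]
contact_force: [0.6, 0.2, -6.3]
opening: 0.0086
grip_force: 88.8
```

jog_arm(
  steps=[
    {"linear": [-0.045,0.0076,0.01],"delta_rot": [0,0,0],"grip": 0.0},
    {"linear": [-0.045,0.0076,0.02],"delta_rot": [0,0,0],"grip": 0.0},
    {"linear": [-0.0185,0.0032,0.03],"delta_rot": [0,0,0],"grip": 0.0},
    {"linear": [0,0,0.03],"delta_rot": [0,0,0],"grip": 0.0},
    {"linear": [0,0,0.02],"delta_rot": [0,0,0],"grip": 0.0},
    {"linear": [0,0,0],"delta_rot": [0,0,0],"grip": 0.0},
    {"linear": [0,0,0],"delta_rot": [0,0,0],"grip": 0.0},
    {"linear": [0,0,0],"delta_rot": [0,0,0],"grip": 0.0},
  ],
)

```text
t: 17.15
tool_pos: [0.5694, -0.2696, 0.1576]
tool_rot: [2.186, 2.251, 0.003]
contact_force: [0.9, -0.6, -5.7]
opening: 0.0089
grip_force: 88.8
```

```bash
cat > e.py <<'E'
from tgt import *
o=ctrl.get_obs();R0,p0=pose(o); print(o["t"],p0,o["contact_force"],o["wrist_torque"],o["opening"])
print("rot",np.degrees(Ro.from_matrix(R0.T@RT).as_rotvec()))
print("lin",R0.T@(C+[0,0,.078]+.0005*RT[:,0]-p0))
E
python3 e.py; python3 - <<'E'
from h import *
grab("wrist","w6.png")
E
```

```text
17.15 [ 0.56937915 -0.26958223  0.15755168] [ 0.91212978 -0.62258212 -5.70409757] [-0.05539505  0.00240539  0.07760719] 0.008854979051401023
rot [0.25401146 0.10830236 0.02607263]
lin [ 0.00027612 -0.00184314  0.07954391]
```

View pics/w6.png

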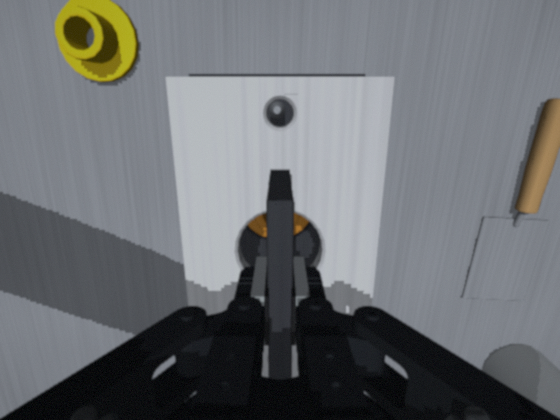

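The pin shows through the hole at (278,108). I correct and lower.

jog_arm(
  steps=[
    {"linear": [0.0003,-0.0018,0.01],"delta_rot": [0.25,0.1,0],"grip": 0.0},
    {"linear": [0,0,0.02],"delta_rot": [0,0,0],"grip": 0.0},
    {"linear": [0,0,0.015],"delta_rot": [0,0,0],"grip": 0.0},
    {"linear": [0,0,0],"delta_rot": [0,0,0],"grip": 0.0},
    {"linear": [0,0,0],"delta_rot": [0,0,0],"grip": 0.0},
    {"linear": [0,0,0],"delta_rot": [0,0,0],"grip": 0.0},
  ],
)

```text
t: 17.8
tool_pos: [0.5669, -0.2694, 0.111]
tool_rot: [-2.188, -2.251, 0.001]
contact_force: [0.2, -0.4, -5.3]
opening: 0.0089
grip_force: 88.7
```

```bash
python3 e.py
```

```text
17.8 [ 0.56691362 -0.26941306  0.11098863] [ 0.16481388 -0.44936246 -5.33227038] [ 0.06378017 -0.02281656  0.01052924] 0.008947862557214437
rot [-0.11665969 -0.08237627 -0.01725672]
lin [-0.00016222  0.00103628  0.03298639]
```

jog_arm(
  steps=[
    {"linear": [0,0.0006,0.005],"delta_rot": [0,0,0],"grip": 0.0},
    {"linear": [0,0,0.005],"delta_rot": [0,0,0],"grip": 0.0},
    {"linear": [0,0,0.004],"delta_rot": [0,0,0],"grip": 0.0},
    {"linear": [0,0,0.003],"delta_rot": [0,0,0],"grip": 0.0},
    {"linear": [0,0,0],"delta_rot": [0,0,0],"grip": 0.0},
    {"linear": [0,0,0],"delta_rot": [0,0,0],"grip": 0.0},
  ],
)

```text
t: 18.4
tool_pos: [0.5668, -0.2689, 0.0927]
tool_rot: [-2.186, -2.25, 0.001]
contact_force: [1.3, 0.1, -7.6]
opening: 0.0088
grip_force: 88.8
```

```bash
python3 e.py
```

```text
18.4 [ 0.56675273 -0.26890741  0.09266524] [ 1.29102539  0.07300566 -7.62995899] [-0.04444401 -0.18408216  0.03115856] 0.008810900262518002
rot [-0.2109892  -0.1511539  -0.01312577]
lin [-0.00066359  0.00116947  0.01465933]
```

jog_arm(
  steps=[
    {"linear": [-0.0004,0.0006,0.004],"delta_rot": [0,0,0],"grip": 0.0},
    {"linear": [0,0,0.004],"delta_rot": [0,0,0],"grip": 0.0},
    {"linear": [0,0,0.003],"delta_rot": [0,0,0],"grip": 0.0},
    {"linear": [0,0,0],"delta_rot": [0,0,0],"grip": 0.0},
    {"linear": [0,0,0],"delta_rot": [0,0,0],"grip": 0.0},
  ],
)

```text
t: 18.9
tool_pos: [0.5672, -0.2692, 0.0816]
tool_rot: [-2.186, -2.249, 0.002]
contact_force: [-0.2, 0.0, -6.5]
opening: 0.0085
grip_force: 88.8
```

```bash
python3 e.py
```

```text
18.9 [ 0.56715058 -0.26917436  0.08161079] [-0.19204124  0.04235038 -6.4935866 ] [-0.01661404  0.00618941  0.00220867] 0.008467589254569386
rot [-0.23747059 -0.16183831 -0.01457638]
lin [-0.00035689  0.00074038  0.00360676]
```

jog_arm(
  steps=[
    {"linear": [0,0,0.0015],"delta_rot": [-0.1,-0.1,0],"grip": 0.0},
    {"linear": [0,0,0.0015],"delta_rot": [0,0,0],"grip": 0.0},
    {"linear": [0,0,0.0008],"delta_rot": [0,0,0],"grip": 0.0},
    {"linear": [0,0,0],"delta_rot": [0,0,0],"grip": 0.0},
    {"linear": [0,0,0],"delta_rot": [0,0,0],"grip": 0.0},
  ],
)

```text
t: 19.4
tool_pos: [0.5673, -0.2693, 0.0786]
tool_rot: [-2.188, -2.252, 0.001]
contact_force: [-3.2, 0.6, -1.6]
opening: 0.0085
grip_force: 89.4
```

```bash
python3 e.py
```

```text
19.4 [ 0.56732421 -0.26927343  0.07862104] [-3.20851696  0.58128173 -1.55716471] [0.22736386 0.38871853 0.1110636 ] 0.008480483922746076
rot [-0.11438484 -0.0429585  -0.01196222]
lin [-0.0002432   0.00055592  0.00061975]
```

jog_arm(
  steps=[
    {"linear": [0,-0.0003,0.001],"delta_rot": [0,0,0],"grip": 0.0},
    {"linear": [0,0,0.0005],"delta_rot": [0,0,0],"grip": 0.0},
    {"linear": [0,0,0],"delta_rot": [0,0,0],"grip": 0.0},
  ],
)

```text
t: 19.7
tool_pos: [0.5673, -0.2693, 0.0785]
tool_rot: [-2.188, -2.252, 0.001]
contact_force: [-6.1, 4.8, 5.2]
opening: 0.009
grip_force: 90.9
```

```bash
python3 e.py
```

```text
19.7 [ 0.56725981 -0.26930745  0.07854682] [-6.06603446  4.7715888   5.21366465] [ 0.58905266  0.85986942 -0.04319062] 0.009031988184530684
rot [-0.1029498  -0.047628   -0.01036071]
lin [-0.00021104  0.00062101  0.00054553]
```

jog_arm(
  steps=[
    {"linear": [0,0,0],"delta_rot": [0,0,0],"grip": 0.02},
    {"linear": [0,0,0],"delta_rot": [0,0,0],"grip": 0.04},
    {"linear": [0,0,0],"delta_rot": [0,0,0],"grip": 0.05},
    {"linear": [0,0,0],"delta_rot": [0,0,0],"grip": 0.05},
    {"linear": [0,0,0],"delta_rot": [0,0,0],"grip": 0.05},
    {"linear": [0,0,-0.02],"delta_rot": [0,0,0],"grip": 0.05},
    {"linear": [0,0,-0.04],"delta_rot": [0,0,0],"grip": 0.05},
    {"linear": [0,0,-0.045],"delta_rot": [0,0,0],"grip": 0.05},
    {"linear": [0,0,-0.045],"delta_rot": [0,0,0],"grip": 0.05},
    {"linear": [0,0,-0.03],"delta_rot": [0,0,0],"grip": 0.05},
  ],
)

```text
t: 20.7
tool_pos: [0.5683, -0.27, 0.2609]
tool_rot: [2.187, 2.251, 0.0]
contact_force: [0.2, -0.7, 0.5]
opening: 0.0501
grip_force: 0.0
```

jog_arm(
  steps=[
    {"linear": [-0.02,0,0],"delta_rot": [0,0,0],"grip": 0.05},
    {"linear": [-0.02,0,0],"delta_rot": [0,0,0],"grip": 0.05},
    {"linear": [0,0,0],"delta_rot": [0,0,0],"grip": 0.05},
    {"linear": [0,0,0],"delta_rot": [0,0,0],"grip": 0.05},
    {"linear": [0,0,0],"delta_rot": [0,0,0],"grip": 0.05},
  ],
)

```text
t: 21.2
tool_pos: [0.5678, -0.309, 0.2543]
tool_rot: [-2.186, -2.249, 0.002]
contact_force: [0.3, 0.1, -0.3]
opening: 0.0499
grip_force: 0.0
```

```bash
python3 - <<'E'
from tgt import *
o=ctrl.get_obs(); print(o["t"],o["tool_pos"],o["contact_force"])
im,d,K,Rc,pc=grab("wrist","w7.png"); X=cloud(d,K,Rc,pc)
m=(abs(X[...,2]-.052)<.012)&(im.min(2)>100)&(abs(X[...,0]-.568)<.065)&(abs(X[...,1]+.27)<.1); b=X[m]
for _ in range(4):
    ce=b.mean(0); n=np.linalg.svd(b-ce,full_matrices=False)[2][2]; n*=np.sign(n[2]); e=(b-ce)@n; b=b[abs(e)<2.5*e.std()+1e-4]
print("plane",ce,n,len(b)); print(cv2.minAreaRect((b[:,:2]*1000).astype(np.float32)))
E
```

```text
21.2 [ 0.5678458  -0.30901499  0.25431224] [ 0.28596965  0.13723331 -0.28919772]
plane [ 0.56711183 -0.26201863  0.05226925] [-3.29597352e-04  5.32582036e-04  9.99999804e-01] 16196
((567.2926025390625, -270.592529296875), (110.23085021972656, 184.12744140625), 1.6980217695236206)
```

View pics/w7.png

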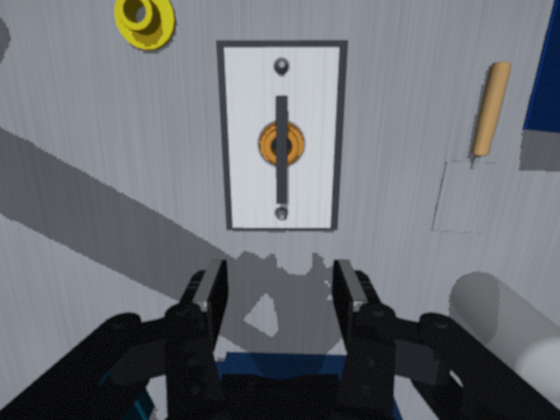

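The plate lies flush: its top is at 52 mm and level, with pins through both holes at (281,66) and (281,213). The collar is centred under the handle.

```bash
python3 -c "
from station import ctrl
print(ctrl.finish_job())"
```

```text
the job is handed in; nothing more can be done
None
```

I seated the amber collar flange down in the nest, lowered the top plate flush over both pins, let go, and handed the job in at about 21 s; the hand-in returned no verdict.

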